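# Close up a collar drill jig with its bush bar

### The job

The spindle collar is standing in the drill jig, waiting for its second set-screw hole to be drilled. Lay the black drill-bush bar across the jig's two posts, over the collar, lowering it (not dropping it) until both its tongues are fully down in the posts' saddles, bush upwards. Then swing both red-knobbed keepers right round over the tongues so that the bar cannot lift out, and do not knock the collar in its V.

Things in the scene. Friction and masses are not known exactly. Their poses are not given: they have to be found in the camera images.
- jig: Drill jig, fixed to the bench: green base 96 x 212 x 10 mm; origin at the centre of its underside, z up, y along the line of its two aluminium posts. Posts 30 mm thick in y (49.5 to 79.5 mm either side), 60 mm in x, 99 mm clear between them. Between them a V block (33 mm in x, up to z 32 mm) holds the collar, whose top is at z 66 mm.
- saddle_left (a point): Middle of the floor of the open saddle in the top of the post at the jig's +y end (jig x 0, y 64.5, z 84 mm). The saddle runs through along y, 22 mm wide in x, its mouth flared to 29 mm; its cheeks rise to z 95 mm.
- saddle_right (a point): The same at the jig's -y end (y -64.5 mm).
- bar_mid (a point): Loose black drill-bush bar, about 0.22 kg; this point is the middle of its body, 12 mm above the underside; y along the bar, x across, z up. At the start it lies on the bench, bush up. The same either way round. Fully seated, this point is at x 0, y 0, z 82 mm in the jig's frame, the body hanging between the posts; play 2 mm across and 2.5 mm along, either way.
- bush_bar: The same bar; origin under the centre of its body. Body 94 long (y), 26 wide, 24 mm high, lower ends tapered. At each end a tongue 35 long, 18 wide, 10 mm thick, flush with the body's top (underside 14 mm above the body's), lower edges bevelled; 164 mm over all. The brass bush in the middle stands 6 mm above the top.
- collar_mid (a point): Dark steel spindle collar, 48 mm diameter, 22 mm wide, loose, standing on edge in the jig's V; this point is its centre. It stays where it is.
- keeper_left (a joint): Flat steel swing keeper on the +y post, on a vertical pin at jig x 20.5, y 64.5 mm. 0 = shut: points to the jig's -x, across the saddle, against its stop (underside at z 96 mm, 2 mm above a seated tongue). Grows as the knob end swings out to +y (1.57 = pointing to +y), to 2.4. Starts open, clear of the saddle, 1.5 to 2.2 rad. Light friction (0.03 N m); stays where left.
- keeper_right (a joint): Its mirror image on the -y post: pin at jig x 20.5, y -64.5 mm; 0 = shut, pointing to the jig's -x; grows as the knob end swings out to -y, to 2.4. Starts at 1.5 to 2.2 rad. Same friction.
- keeper_left_knob (a point): Middle of the left keeper's upright red knob, 114 mm above the bench: up to 15 mm in diameter, from 102 to 126 mm above the bench, 41 mm from the keeper's pin.
- keeper_right_knob (a point): Middle of the right keeper's red knob, likewise.

How it is judged:
On the way, in this order (a step that is already met when the one before it is completed fails the run):
1. the bar lies in both saddles, fully down (x of bar_mid in the frame of jig between -0.004 and 0.004 m and y of bar_mid in the frame of jig between -0.006 and 0.006 m and z of bar_mid in the frame of jig between 0.078 and 0.0845 m and angle between the y axis of bar_mid and the y axis of jig, either way round below 0.06 rad and angle between bar_mid's own z axis and vertical below 0.05 rad), for 0.2 s.
2. both keepers are swung over its tongues (value of joint each of keeper_left, keeper_right below 0.2 rad), for 0.2 s.
At the end, for the whole second after the job is handed in: The bar rests in both saddles (middle within 4 mm across, 6 mm along, from 4 mm under to 2.5 mm over its seated height; level and in line within 3 degrees), both keepers are within 0.2 rad of shut, the collar is within 6 mm of its start (all of step 1 and all of step 2 and linear speed of bush_bar below 0.01 m/s and distance of collar_mid from where it was at the start of the episode below 0.006 m); the robot touches nothing.
It fails at once if the collar is knocked in its V (moved by more than 8 mm) (distance of collar_mid from where it was at the start of the episode above 0.008 m).
It fails at once if the bar is dropped (falls free of the gripper at more than 0.4 m/s) (linear speed of bush_bar above 0.4 m/s and contact force between the fingers and bush_bar below 0.1 N).
It also fails if it takes over 61 s, if anything falls off the work surface, if the arm or the gripper's body presses on something with over 40 N, if the wrist force passes 120 N, or if a joint passes its speed limit or range.

### The arm

A 7-joint arm with a two-finger parallel gripper is mounted at the origin on a cart in front of the work surface, level with it; the furniture and walls round the work are solid. World frame = base frame: x ahead of the robot, y to its left, z up, the work surface at z = 0. Lengths are in m, angles in rad, forces in N, time in s.
With the tool pointing down it reaches from about 0.35 to 0.9 m from the base axis. Payload 7.2 kg.
Tool frame: the origin (TCP) lies midway between the tips of the shut fingers; the grasp point (between the pads) lies 19 mm behind it; z points along the fingers, y is the line along which they close (so a half turn about z gives the same grasp; the last joint's range is limited). The gripper opens to 85 mm and grips with 20 to 120 N. Pads are 22 mm wide; open, the fingers measure 114 mm over their backs; the gripper's body (76 mm by 85 mm) begins 54 mm behind the grasp point. The pads swing forward as they close: fully open they stand 13 mm farther back than shut.
Start: joints at [-1.339, 0.411, -0.013, 1.596, 0.006, 1.134, -0.082], TCP at [0.185, 0.597, 0.195] pointing down, gripper open.
Joint ranges: [-2.95, 2.95], [-0.29, 1.99], [-1.47, 1.44], [0.14, 2.54], [-1.03, 4.17], [0.13, 1.85], [-2.86, 2.86]. Speed limits (rad/s): [2.39, 2.39, 3.01, 3.01, 3.14, 3.14, 3.14].

### API

Orientations are given as a rotation vector (axis times angle).
In Python, from station import arm gives the robot as it stands. The module is installed in compiled form; this text tells all that it offers. Calls block until the motion is done:
- arm.move_ptp(position, orientation): joint-space move of the TCP to a pose.
- arm.line_to(position, feed=0.15, frame=None, threshold=None): straight line of the TCP; frame=None keeps the orientation; feed is the mean speed in m/s. With threshold (N) it stops when the force on the tool has changed by that much, and returns True; else False.
- arm.move_j(angles): joint-space move.
- arm.open_gripper() and arm.grab(): open the fingers fully, or close them until they stop; the grip force is fixed at half the most.
- arm.dwell(seconds).
- arm.inverse_kinematics(position, orientation): joint angles nearest the present ones, or None.
- arm.get_image(name): name is "scene" or "top" or "wrist"; returns a dict with "frame" (384x512x3 uint8, blue, green, red), "range_z" (384x512 float32, m along the optical axis (not along the pixel's ray), 0 where there is no reading), "intrinsics" (3x3 intrinsics, pixels), "xyz" and "orientation" of the camera in the world; the wrist camera has in their place "tool_from_camera" (4x4, takes a point from camera to tool coordinates, whose origin is the TCP and whose axes are the flange's). Camera axes: x right, y down, z forward; pixel columns grow to the right and rows downward; lengths in m; the calibration is good to about 2 mm. The wrist camera is an equidistant fisheye: a pixel r from the principal point sees the ray r / f radians off the axis. A picture is of the moment at which its call begins: read the wrist's pose just before it.
A pose or a line that the arm cannot do raises arm.Unreachable and nothing moves.
- arm.hand_in(): hands the job in; it is judged then, once.
Readings, each from a call of its own:
- arm.get_time_s(): time.
- arm.get_qpos(): joint angles.
- arm.get_qvel(): joint speeds.
- arm.get_effort(): joint torques, N m.
- arm.get_position(): TCP position.
- arm.get_ee_rot(): TCP orientation.
- arm.get_contact_force(): force on the tool from outside, world axes, zero at the start.
- arm.get_ft_torque(): the same for the moment, N m.
- arm.get_gripper_width(): finger opening in m.
- arm.get_grasp_force(): force on a finger pad.
Only numpy, scipy, OpenCV 4.12 (cv2) and the standard library are available. Lean on these libraries where they do the work, as an engineer would, in place of code of your own. Each camera call takes 0.05 s, during which the arm holds its last target. There are 200 camera calls.

## Working session

There is one attempt and no reset: what is moved stays moved. The work goes in short steps, each a Python script; the robot and the scene stay as the last script left them, time stands still between calls to the robot, and variables do not carry over. Pictures are saved under pics/ and viewed, at most 12 in all, crops included, and the job is handed in when it is done.

```bash
mkdir -p pics; python3 - <<'E'
from station import arm
import cv2,numpy as np
ims=[]
for n in("top","scene"):
    d=arm.get_image(n); cv2.imwrite(f"pics/{n}0.png",d["frame"]); np.savez(f"{n}0.npz",**d)
    print(n,d["xyz"],d["orientation"],d["intrinsics"].tolist())
print(arm.get_time_s(),arm.get_ee_rot(),arm.get_position())
E
```

```text
top [ 0.33372677 -0.04520117  1.08031753] [-2.11768021  2.12815704 -0.21016002] [[478.3170314405881, 0.0, 251.33258135170206], [0.0, 478.3170314405881, 190.915905430029], [0.0, 0.0, 1.0]]
scene [-0.01203833 -0.62478485  0.861184  ] [-2.21293146  0.85988189 -0.36220221] [[459.6873672173371, 0.0, 255.01879000938118], [0.0, 459.6873672173371, 183.07468638480296], [0.0, 0.0, 1.0]]
0.1 [-4.69014152e-01 -3.10626725e+00  2.33525420e-03] [0.18444726 0.59662646 0.19421519]
```

View pics/top0.png

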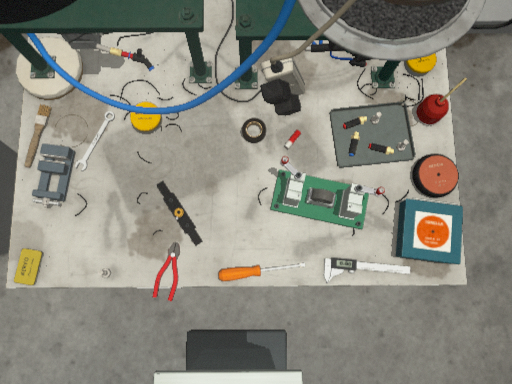

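View pics/scene0.png

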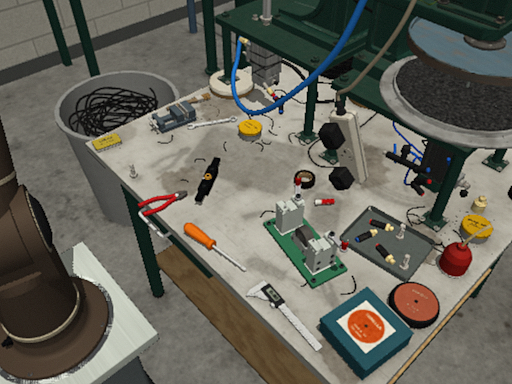

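The top view shows the bar at about (179,212) with its brass bush, the green jig centred at (320,198), posts at (291,190) and (353,202), and red knobs at (285,160) and (381,191). The scene view agrees. Overhead structures lie on the far side.

```bash
cat > h.py <<'E'
import numpy as np,cv2
from scipy.spatial.transform import Rotation as R
def cloud(d):
    """world xyz of every pixel from depth"""
    K=d["intrinsics"];z=d["range_z"];v,u=np.indices(z.shape)
    p=np.dstack([(u-K[0,2])/K[0,0]*z,(v-K[1,2])/K[1,1]*z,z])
    return p@R.from_rotvec(d["orientation"]).as_matrix().T+d["xyz"]
def ray(d,u,v,h):
    K=d["intrinsics"];r=R.from_rotvec(d["orientation"]).as_matrix()@[(u-K[0,2])/K[0,0],(v-K[1,2])/K[1,1],1]
    return d["xyz"]+r*(h-d["xyz"][2])/r[2]
def tool(yaw):
    """pointing down, closing line (tool y) at angle yaw from world x"""
    y=np.array([np.cos(yaw),np.sin(yaw),0]);z=np.array([0,0,-1.])
    return R.from_matrix(np.c_[np.cross(y,z),y,z]).as_rotvec()
E
python3 - <<'E'
from h import *
np.set_printoptions(precision=4,suppress=True,linewidth=160)
d=dict(np.load("top0.npz")); P=cloud(d); hsv=cv2.cvtColor(d["frame"],cv2.COLOR_BGR2HSV); H,S,V=cv2.split(hsv)
print("coarse height cm");print((P[::24,::24,2]*100).astype(int))
def big(m,box):
    w=np.zeros_like(m);x0,y0,x1,y1=box;w[y0:y1,x0:x1]=m[y0:y1,x0:x1];return w
# bar
m=big(((V<60)).astype(np.uint8),(150,172,210,250))
n,l,s,c=cv2.connectedComponentsWithStats(m);i=1+s[1:,4].argmax();v,u=np.nonzero(l==i)
q=np.array([ray(d,a,b,.024)[:2] for a,b in zip(u,v)]);r=cv2.minAreaRect(q.astype(np.float32)*1000);print("bar",s[i],r,q.mean(0)); 
b=cv2.boxPoints(r);e=max(b[1]-b[0],b[2]-b[1],key=np.linalg.norm);print("bar yaw",np.arctan2(e[1],e[0]), "heights",np.percentile(P[v,u,2],[5,50,95]))
# jig base
m=big(((H>60)&(H<90)&(S>120)).astype(np.uint8),(260,150,385,240))
v,u=np.nonzero(m);q=np.array([ray(d,a,b_,.010)[:2] for a,b_ in zip(u,v)]);r=cv2.minAreaRect(q.astype(np.float32)*1000);b=cv2.boxPoints(r);e=max(b[1]-b[0],b[2]-b[1],key=np.linalg.norm);print("jig",r,np.arctan2(e[1],e[0]))
# posts tops
box=np.zeros(H.shape,bool);box[160:235,268:385]=1
t=box&(P[...,2]>.08)&(P[...,2]<.13)
n,l,s,c=cv2.connectedComponentsWithStats(t.astype(np.uint8))
for i in range(1,n):
    if s[i,4]>15: print("post",s[i],c[i],ray(d,*c[i],.095),np.median(P[l==i],0))
m=big((((H<6)|(H>172))&(S>130)).astype(np.uint8),(270,145,395,215))
n,l,s,c=cv2.connectedComponentsWithStats(m)
for i in range(1,n):
    if s[i,4]>5: print("knob",s[i],c[i],ray(d,*c[i],.12))
E
```

```text
coarse height cm
[[ 41  41  41  40  24  25  25  24  25   0  25  25  46  30  32  32  41  42  42  32  30 -69]
 [ 25  25  25  25  25  25  25  24  25   0  25  25  25  25  30  32  32  32  31  30 -69 -67]
 [-79  14   3   3   3   0 108   0  14   0  16  36   0   9   9  30  30  30  30 -79 -81 -80]
 [-79   3   4   3   0   0   0   0   1   0  30  21  22   0   0   0   4   0   0 -79 -80 -79]
 [-80   0   2   0   6   0   0   0   0   0   0  18  16   0   0   0   0   0   6 -79 -79 -80]
 [-79   0   0   0   0   0   3   0   0   0   0   0   0   0   0   2   0   1   2 -80 -80 -79]
 [-41   0   4   0   0   0   0   0   0   0   0   0   1   0   0   0   0   0   0 -80 -80 -80]
 [-33   0   4   0   0   0   0   0   0   0   0   0  10   0   0   0   0   0   2   2 -80 -80]
 [-36   0   3   0   0   0   0   2   0   0   0   0   9   4   1   9   0   0   3   0 -79 -80]
 [-42   0   0 108   0   0   0   0   0   0   0   0   0   1   1   0   0   4   4   4 -79 -79]
 [-55   0   0   0   0   0   0   0   0   0   0   0   0   0   0   0   0   5   5   4 -79 -80]
 [-78   1   0   0   0   0   0   0   0   0   0   0   0   0   0   0   0   0   0   0 
[... 392 characters left out ...]
30 265] ((526.3007202148438, 134.55892944335938), (76.61359405517578, 23.971162796020508), 34.155601501464844) [0.5263 0.1344]
bar yaw 0.59612787 heights [0.0224 0.0254 0.029 ]
jig ((523.4282836914062, -206.70115661621094), (207.7622528076172, 91.57745361328125), 77.31133270263672) 1.3493372
post [280 160  26  41 520] [294.0019 181.3462] [ 0.5455 -0.141   0.095 ] [ 0.5464 -0.1412  0.096 ]
post [346 183  39  31 563] [359.1972 196.5098] [ 0.5124 -0.277   0.095 ] [ 0.5167 -0.2727  0.096 ]
knob [368 145   3   3   7] [369.2857 146.1429] [ 0.6145 -0.2974  0.12  ]
knob [282 161   6   3  10] [284.1 162.1] [ 0.581 -0.119  0.12 ]
knob [376 189   6   5  15] [378.     191.5333] [ 0.518  -0.3102  0.12  ]
```

```bash
cat >> h.py <<'E'
def wcloud(d,pos,rot):
    """world points for the fisheye wrist camera from depth; also unit ray dirs and origin"""
    K=d["intrinsics"];z=d["range_z"];v,u=np.indices(z.shape)
    a=(u-K[0,2])/K[0,0];b=(v-K[1,2])/K[1,1];t=np.hypot(a,b)+1e-9
    r=np.dstack([a/t*np.sin(t),b/t*np.sin(t),np.cos(t)])
    T=np.eye(4);T[:3,:3]=R.from_rotvec(rot).as_matrix();T[:3,3]=pos;T=T@d["tool_from_camera"]
    D=r@T[:3,:3].T
    return D*(z/r[...,2])[...,None]+T[:3,3],D,T[:3,3]
def onplane(D,o,h): return o+D*((h-o[2])/D[...,2])[...,None]
E
python3 - <<'E'
from h import *
from station import arm
np.set_printoptions(precision=4,suppress=True,linewidth=160)
d=dict(np.load("top0.npz"));c=ray(d,179,212,.03);print(c)
for y in(.6+np.pi/2,.6-np.pi/2):print("bar",arm.inverse_kinematics([*c[:2],.22],tool(y)))
for y in(1.349+np.pi/2,1.349-np.pi/2):print("jig",arm.inverse_kinematics([.523,-.207,.2],tool(y)))
arm.move_ptp([c[0],c[1],.22],tool(.6-np.pi/2))
p,r=arm.get_position(),arm.get_ee_rot()
w=arm.get_image("wrist");np.savez("w1.npz",p=p,r=r,**w);cv2.imwrite("pics/w1.png",w["frame"])
print(arm.get_time_s(),p,arm.get_qpos(),w["tool_from_camera"],w["intrinsics"])
E
```

```text
[0.4911 0.1092 0.03  ]
bar [-0.5519  0.1763  0.2734  1.8678 -0.053   1.1044  1.9121]
bar [-0.8685  0.1927  0.6484  1.8855 -0.1298  1.1052 -1.1413]
jig [-0.5672  0.5689  1.2645  1.7951 -0.5792  1.2178 -2.4965]
jig [-0.4359  0.4254  0.9877  1.7894 -0.3892  1.1381  0.4567]
2.225 [0.491  0.1104 0.2199] [-0.8695  0.1932  0.6472  1.8852 -0.1299  1.1052 -1.1411] [[-0.0003 -0.9595 -0.2818  0.073 ]
 [ 1.     -0.0005  0.0006  0.001 ]
 [-0.0008 -0.2818  0.9595 -0.1788]
 [ 0.      0.      0.      1.    ]] [[297.3186   0.     255.7832]
 [  0.     297.3186 192.7313]
 [  0.       0.       1.    ]]
```

View pics/w1.png

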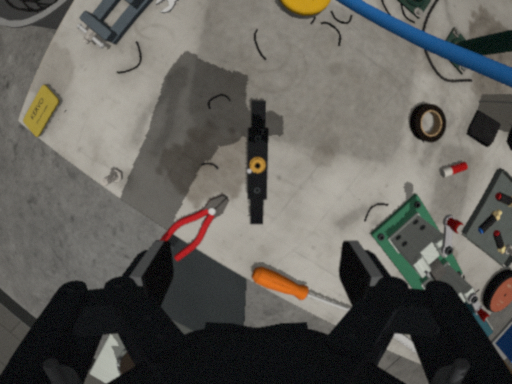

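The wrist view shows the bar upright at columns 248–268, rows 98–223, with the bush at (257,165). The jaws are square to it.

```bash
python3 - <<'E'
from h import *
from station import arm
np.set_printoptions(precision=4,suppress=True,linewidth=160)
w=dict(np.load("w1.npz"));P,D,o=wcloud(w,w["p"],w["r"]);f=w["frame"];hsv=cv2.cvtColor(f,cv2.COLOR_BGR2HSV);H,S,V=cv2.split(hsv)
box=np.zeros(H.shape,bool);box[90:232,240:275]=1
t=(box&(V<48)&(P[...,2]>.012)).astype(np.uint8)
t=cv2.morphologyEx(t,cv2.MORPH_OPEN,np.ones((5,5),np.uint8))
Q=onplane(D,o,.024)
v,u=np.nonzero(t);r=cv2.minAreaRect((Q[v,u,:2]*1000).astype(np.float32));b=cv2.boxPoints(r);e=max(b[1]-b[0],b[2]-b[1],key=np.linalg.norm);print(r,np.arctan2(e[1],e[0]),"z",np.median(P[v,u,2]))
g=box&(H>10)&(H<30)&(S>120)&(V>90);g[:145]=0;g[185:]=0
v,u=np.nonzero(g);(cu,cv_),rr=cv2.minEnclosingCircle(np.c_[u,v].astype(np.float32));B=onplane(D,o,.030);print("bush",cu,cv_,rr,B[int(round(cv_)),int(round(cu))])
E
```

```text
((494.0579833984375, 108.59870910644531), (160.1096954345703, 23.9887638092041), 34.18172836303711) 0.59658355 z 0.023835798971869326
bush 257.01397705078125 164.64524841308594 8.412835121154785 [0.4935 0.1088 0.03  ]
```

```bash
python3 - <<'E'
from h import *
from station import arm
arm.move_ptp([.520,-.21,.26],tool(1.349-np.pi/2))
p,r=arm.get_position(),arm.get_ee_rot()
w=arm.get_image("wrist");np.savez("w2.npz",p=p,r=r,**w);cv2.imwrite("pics/w2.png",cv2.resize(w["frame"][20:320,80:440],None,fx=2,fy=2,interpolation=cv2.INTER_CUBIC))
print(arm.get_time_s(),p)
E
```

```text
3.575 [ 0.52042199 -0.20864872  0.25968972]
```

View pics/w2.png

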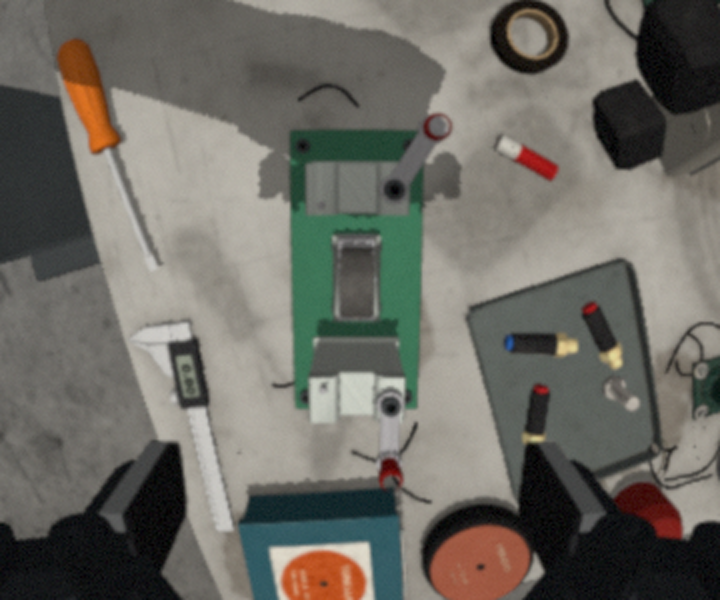

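The cropped view shows the jig square to the tool. The left post is at the top with its pin at (394,190) and knob at (437,126). The right post is at the bottom with its pin at (390,405) and knob at (390,470).

```bash
python3 - <<'E'
from h import *
np.set_printoptions(precision=4,suppress=True,linewidth=160)
w=dict(np.load("w2.npz"));P,D,o=wcloud(w,w["p"],w["r"]);hsv=cv2.cvtColor(w["frame"],cv2.COLOR_BGR2HSV);H,S,V=cv2.split(hsv)
box=np.zeros(H.shape,bool);box[75:245,215:300]=1
m=(box&(H>60)&(H<90)&(S>110)).astype(np.uint8);m=cv2.morphologyEx(m,cv2.MORPH_OPEN,np.ones((3,3),np.uint8))
Q=onplane(D,o,.010);v,u=np.nonzero(m);r=cv2.minAreaRect((Q[v,u,:2]*1000).astype(np.float32));b=cv2.boxPoints(r);e=max(b[1]-b[0],b[2]-b[1],key=np.linalg.norm);a=np.arctan2(e[1],e[0]);print("base",r,a)
Y=np.array([np.cos(a),np.sin(a)]);X=np.array([Y[1],-Y[0]])
g=cv2.cvtColor(w["frame"],cv2.COLOR_BGR2GRAY)
pins=[]
for (cu,cv_) in((277,115),(275,222)):
    s=g[cv_-6:cv_+7,cu-6:cu+7];y,x=np.nonzero(s<70);pu,pv=cu-6+x.mean(),cv_-6+y.mean()
    # sub-pixel ray by remap
    q=onplane(D,o,P[cv_,cu,2])
    pt=cv2.remap(q.astype(np.float32),np.float32([[pu]]),np.float32([[pv]]),cv2.INTER_LINEAR)[0,0];print("pin",pu,pv,len(x),pt);pins.append(pt[:2])
pins=np.array(pins);dl=pins[0]-pins[1];print("pin dist",np.linalg.norm(dl),"yaw",np.arctan2(dl[1],dl[0]),"centre",pins.mean(0)-.0205*X)
# post tops: depth between .09 and .0957
t=box&(P[...,2]>.088)&(P[...,2]<.13)
L=(P[...,:2]-np.array(r[0])/1000);lx=L@X;ly=L@Y
for s in(1,-1):
    k=t&(s*ly>.045)&(s*ly<.085)&(abs(lx)<.04);print("post",s,np.percentile(lx[k],[1,99]),np.percentile(ly[k],[1,99]),np.median(P[k][:,2]))
# saddle: depths at z .08-.09
k=box&(P[...,2]>.080)&(P[...,2]<.088)
for s in(1,-1):
    kk=k&(s*ly>.052)&(s*ly<.077)&(abs(lx)<.018);print("saddle",s,kk.sum(),np.percentile(lx[kk],[5,50,95]))
red=((H<6)|(H>172))&(S>120)&(V>60)&(P[...,2]>.095);red[:,:200]=0;red[:,320:]=0
n,l,s,c=cv2.connectedComponentsWithStats(red.astype(np.uint8))
for i in range(1,n):
    if s[i,4]>8:print("knob",s[i],c[i],np.median(P[l==i],0))
E
```

```text
base ((526.5571899414062, -203.12164306640625), (193.42417907714844, 90.81166076660156), 77.3869857788086) 1.3506577
pin 276.80232558139534 114.40697674418604 86 [ 0.5589 -0.1511  0.1068]
pin 274.8958333333333 222.52083333333334 48 [ 0.5308 -0.2748  0.1086]
pin dist 0.12686144 yaw 1.3470569 centre [ 0.5249 -0.2085]
post 1 [-0.0291  0.0387] [0.0452 0.0835] 0.09556243196621528
post -1 [-0.0304  0.0287] [-0.0846 -0.0557] 0.09498354569741832
saddle 1 322 [-0.0098 -0.0004  0.0102]
saddle -1 320 [-0.0117 -0.0015  0.0099]
knob [292  79   7  11  23] [294.1304  84.7391] [ 0.5821 -0.1234  0.1245]
knob [270 250  11  13  80] [274.425  254.8125] [ 0.5223 -0.3111  0.1216]
```

```bash
python3 - <<'E'
from h import *
from station import arm
np.set_printoptions(precision=4,suppress=True,linewidth=160)
o=tool(.5966-np.pi/2)
arm.move_ptp([.4938,.1087,.10],o)
print(arm.line_to([.4938,.1087,.002],feed=.1,threshold=15),arm.get_position())
arm.grab();print(arm.get_gripper_width(),arm.get_grasp_force(),arm.get_position())
arm.line_to([.4938,.1087,.20],feed=.1);arm.dwell(.2)
p,r=arm.get_position(),arm.get_ee_rot()
w=arm.get_image("wrist");np.savez("w3.npz",p=p,r=r,**w);cv2.imwrite("pics/w3.png",w["frame"])
print(arm.get_time_s(),p,r-o,arm.get_gripper_width(),arm.get_grasp_force(),arm.get_contact_force(),arm.get_ft_torque())
E
```

```text
False [0.4943 0.1087 0.0025]
-6.241067385783929e-05 0.0 [0.4938 0.1087 0.002 ]
9.2 [0.4937 0.1086 0.1998] [-0.0001 -0.0003 -0.0006] -8.323392017603072e-05 0.0 [ 0.477  -1.2332  0.6896] [0.0424 0.0199 0.0096]
```

View pics/w3.png

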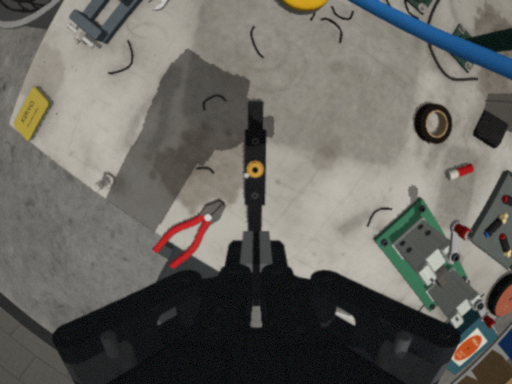

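The fingers are shut and empty at (256,248). The bar is still on the bench, with its bush at (255,170). I'll measure its position again, then watch the grasp.

```bash
python3 - <<'E'
from h import *
from station import arm
np.set_printoptions(precision=4,suppress=True,linewidth=160)
w=dict(np.load("w3.npz"));P,D,o=wcloud(w,w["p"],w["r"]);H,S,V=cv2.split(cv2.cvtColor(w["frame"],cv2.COLOR_BGR2HSV))
box=np.zeros(H.shape,bool);box[90:228,238:275]=1
t=(box&(V<48)&(P[...,2]>.012)).astype(np.uint8);t=cv2.morphologyEx(t,cv2.MORPH_OPEN,np.ones((5,5),np.uint8))
v,u=np.nonzero(t);r=cv2.minAreaRect((onplane(D,o,.024)[v,u,:2]*1000).astype(np.float32));print(r,np.percentile(P[v,u,2],[5,50,95]))
g=box&(H>10)&(H<30)&(S>120)&(V>90);v,u=np.nonzero(g);c,rr=cv2.minEnclosingCircle(np.c_[u,v].astype(np.float32));print("bush",onplane(D,o,.03)[round(c[1]),round(c[0])])
arm.open_gripper();arm.line_to([.4938,.1087,.06],feed=.15)
print(arm.get_gripper_width(),arm.get_time_s())
w=arm.get_image("wrist");cv2.imwrite("pics/w4.png",w["frame"])
P,D,o=wcloud(w,arm.get_position(),arm.get_ee_rot())
E
```

```text
((494.6815490722656, 109.29313659667969), (157.35934448242188, 23.85387420654297), 33.70673370361328) [0.0225 0.0238 0.0251]
bush [0.4939 0.1084 0.03  ]
0.08522296723803713 11.0667
```

View pics/w4.png

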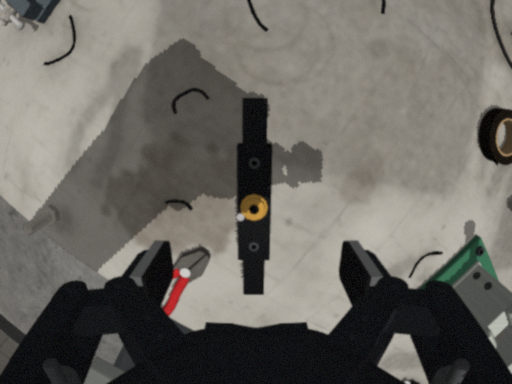

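The view from z=0.06 shows the bar centred between the open jaws, with the bush at (254,208). I'll grab again and inspect it in place before lifting.

```bash
python3 - <<'E'
from h import *
from station import arm
np.set_printoptions(precision=4,suppress=True,linewidth=160)
print(arm.line_to([.4938,.1087,.001],feed=.08,threshold=15),arm.get_position(),arm.get_gripper_width(),arm.get_contact_force())
a=arm.get_image("wrist")["frame"]
x=arm.grab();print(x,arm.get_gripper_width(),arm.get_grasp_force(),arm.get_contact_force(),arm.get_time_s())
arm.dwell(.5);print(arm.get_gripper_width(),arm.get_grasp_force(),arm.get_contact_force(),arm.get_time_s())
b=arm.get_image("wrist")["frame"]
cv2.imwrite("pics/w5.png",np.hstack([a[60:360,60:450],b[60:360,60:450]]))
E
```

```text
False [0.4941 0.1085 0.0012] 0.08550688482523 [ 0.3378 -0.3556  0.2606]
False -0.0003032686163650434 0.0 [-0.5406  0.2032 -0.5327] 12.825
-8.420830417151277e-05 0.0 [ 0.019  -0.2983 -0.3767] 13.325
```

View pics/w5.png

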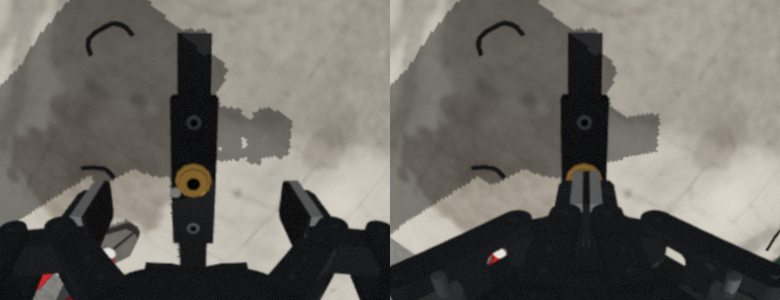

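The left half shows the open jaws straddling the bar. The right half shows the fingers fully shut over the bush, so they closed above the bar. I'll check the true fingertip height from depth.

```bash
python3 - <<'E'
from h import *
from station import arm
np.set_printoptions(precision=3,suppress=True,linewidth=160)
p,r=arm.get_position(),arm.get_ee_rot();w=arm.get_image("wrist");np.savez("w6.npz",p=p,r=r,**w)
P,D,o=wcloud(w,p,r);print(p,o,arm.get_qpos())
print("world z (mm) col 240..272 step 4, rows 200..300 step 6");print((P[200:300:6,240:274:4,2]*1000).astype(int))
x=R.from_rotvec(r).inv().apply((P[200:300:6,254]-p))*1000;print("tool coords col 254\n",x.astype(int))
E
```

```text
[0.494 0.109 0.001] [0.555 0.149 0.18 ] [-0.786  0.547  0.618  2.087 -0.514  0.659 -0.795]
world z (mm) col 240..272 step 4, rows 200..300 step 6
[[ 23 179  24  23  23  24  23  24  23]
 [ 23  23  24  24  24  24  23  23  24]
 [ 24  24  23  22  24  23  24  23  24]
 [ 24  23  22  24  22  23  24  23  23]
 [ 23  24  25  25  26  24  23  23  23]
 [ 25  26  28  30  27  28  25  23  23]
 [ 29  47  47 179  47  47  46  47  24]
 [ 46  54  53  54  54  54  54  55  46]
 [ 52  59  60  60  59  60  59  60  52]
 [ 59  67  66  66  66  66  66  66  59]
 [ 64  72  71  70  72  72  71  72  64]
 [ 80  78  74  74  74  75  73  77  80]
 [ 84  83  82  75  74  74  82  83  83]
 [ 87  86  86  75  74  79  87  87  86]
 [ 91  91  90  74  74  82  92  90  91]
 [ 94  94  92  74  75  82  92  94  95]
 [104 102  91  74  74  82  92 102 105]]
tool coords col 254
 [[ 23   0 -23]
 [ 19   0 -22]
 [ 16   0 -23]
 [ 12   0 -23]
 [  9   0 -25]
 [  7   0 -27]
 [ 12   0 -46]
 [ 12   0 -53]
 [ 11   0 -58]
 [ 12   0 -66]
 [ 12   0 -71]
 [ 10   0 -73]
 [  8   0 -73]
 [  5   0 -74]
 [  2   0 -73]
 [  0   0 -73]
 [ -3   0 -74]]
```

The depth shows the shut fingertips about 42 mm behind the reported TCP: they are at z≈43 mm when it reads 1 mm. I'll confirm by gently touching the bush top (z 30 mm) with the closed fingers.

```bash
python3 - <<'E'
from h import *
from station import arm
np.set_printoptions(precision=4,suppress=True,linewidth=160)
t=arm.line_to([.4938,.1087,-.025],feed=.02,threshold=4)
print(t,arm.get_position(),arm.get_contact_force(),arm.get_time_s())
E
```

```text
True [ 0.4939  0.1088 -0.0062] [-1.2541 -0.0372  8.4295] 14.0167
```

```bash
python3 - <<'E'
from h import *
from station import arm
np.set_printoptions(precision=4,suppress=True,linewidth=160)
c=[.4942,.1087]
arm.line_to([*c,.01],feed=.15);arm.open_gripper()
print(arm.line_to([*c,-.032],feed=.06,threshold=8),arm.get_position(),arm.get_contact_force())
arm.grab();print(arm.get_gripper_width(),arm.get_grasp_force(),arm.get_position(),arm.get_contact_force())
if arm.get_gripper_width()>.015:
    print(arm.line_to([*c,.10],feed=.1));arm.dwell(.2)
    p,r=arm.get_position(),arm.get_ee_rot();w=arm.get_image("wrist");np.savez("w7.npz",p=p,r=r,**w);cv2.imwrite("pics/w7.png",w["frame"])
print(arm.get_position(),arm.get_gripper_width(),arm.get_grasp_force(),arm.get_contact_force(),arm.get_ft_torque(),arm.get_time_s())
E
```

```text
False [ 0.4944  0.1086 -0.0319] [ 0.9693 -0.0452  0.405 ]
0.024726946782086673 59.58095669746399 [ 0.4942  0.109  -0.0316] [-2.3703  0.7135  6.0174]
False
[0.494  0.1085 0.0997] 0.024958917642607183 58.957271575927734 [-0.6474  0.1301 -2.657 ] [ 0.0158 -0.0137  0.0167] 18.2083
```

View pics/w7.png

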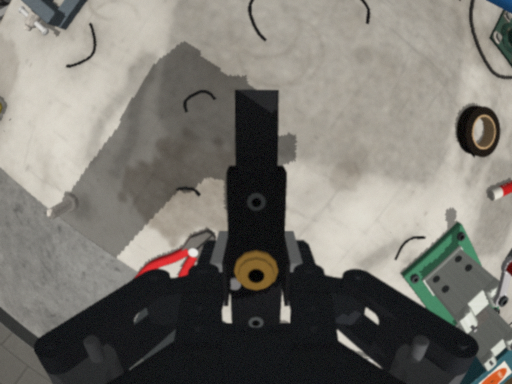

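The bar is held firmly at a width of 25 mm, bush up at (256,270). Next I carry it over the jig and lower it under force guard.

```bash
python3 - <<'E'
from h import *
from station import arm
np.set_printoptions(precision=4,suppress=True,linewidth=160)
a=1.349;Y=np.array([np.cos(a),np.sin(a)]);J=np.array([.5249,-.2082]);c=J-.001*Y
arm.line_to([.4942,.1087,.17],feed=.15)
arm.move_ptp([*c,.17],tool(a-np.pi/2));print(arm.get_time_s())
arm.line_to([*c,.072],feed=.12);arm.dwell(.3)
p,r=arm.get_position(),arm.get_ee_rot();w=arm.get_image("wrist");np.savez("w8.npz",p=p,r=r,**w);cv2.imwrite("pics/w8.png",w["frame"])
print(p,c,arm.get_gripper_width(),arm.get_contact_force(),arm.get_time_s())
E
```

```text
20.0833
[ 0.525  -0.2092  0.0725] [ 0.5247 -0.2092] 0.02470769113265411 [ 0.9705  0.1367 -2.3066] 21.4
```

View pics/w8.png

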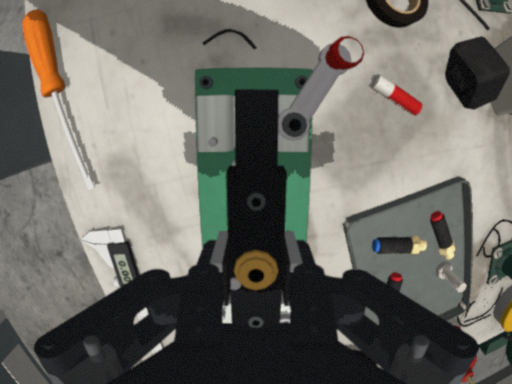

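The tongue (cols 235–278) sits over the middle of the left post (196 to about 314), and the keeper is clear. Lowering now.

```bash
python3 - <<'E'
from h import *
from station import arm
np.set_printoptions(precision=4,suppress=True,linewidth=160)
a=1.349;Y=np.array([np.cos(a),np.sin(a)]);X=np.array([Y[1],-Y[0]]);J=np.array([.5249,-.2082]);c=J-.001*Y
t=arm.line_to([*c,.036],feed=.03,threshold=9)
p=arm.get_position();f=arm.get_contact_force();m=arm.get_ft_torque()
print(t,p,"F jig",f[:2]@X,f[:2]@Y,f[2],"M",m[:2]@X,m[:2]@Y,m[2],arm.get_gripper_width(),arm.get_time_s())
E
```

```text
True [ 0.5245 -0.2091  0.0384] F jig -0.8576884430476749 0.12769064375351055 4.907159792937044 M 0.06643115185236884 0.1443317011260504 0.05516390826623703 0.024568144605595674 22.425
```

Contact came exactly at the predicted seat height of 0.0384, with almost no side force. Releasing, retreating and checking.

```bash
python3 - <<'E'
from h import *
from station import arm
np.set_printoptions(precision=4,suppress=True,linewidth=160)
a=1.349;Y=np.array([np.cos(a),np.sin(a)]);X=np.array([Y[1],-Y[0]]);J=np.array([.5249,-.2082])
p=arm.get_position();arm.open_gripper();arm.line_to([p[0],p[1],.22],feed=.15);arm.dwell(.2)
p,r=arm.get_position(),arm.get_ee_rot();w=arm.get_image("wrist");np.savez("w9.npz",p=p,r=r,**w);cv2.imwrite("pics/w9.png",cv2.resize(w["frame"][20:320,80:440],None,fx=2,fy=2))
P,D,o=wcloud(w,p,r);L=P[...,:2]-J;lx,ly,z=L@X,L@Y,P[...,2];V=w["frame"].max(2)
for s in(-1,1):
    k=(abs(s*ly-.064)<.012)&(abs(lx)<.006);k2=(abs(s*ly-.035)<.01)&(abs(lx)<.009);print(s,"tongue z",np.percentile(z[k],[10,50,90]),"body",np.median(z[k2]))
H,S,V=cv2.split(cv2.cvtColor(w["frame"],cv2.COLOR_BGR2HSV))
red=((H<6)|(H>172))&(S>120)&(V>60)&(z>.1)&(abs(lx)<.09)&(abs(ly)<.13)
for s in(-1,1):
    k=red&(s*ly>0);q=np.array([np.median(lx[k]),np.median(ly[k])]);d=q-[.0205,s*.0645];print("knob",s,k.sum(),q,np.hypot(*d),"angle",np.arctan2(s*d[1],-d[0]))
g=(H>10)&(H<30)&(S>120)&(V>90)&(abs(lx)<.02)&(abs(ly)<.02);print("bush",lx[g].mean(),ly[g].mean(),arm.get_time_s())
# tool yaw feasibility for pushing at jig
for y in np.arange(-3,3.1,.5):
    q=arm.inverse_kinematics([*J,.08],tool(y));print(round(y,1),None if q is None else np.round(q[[0,2,6]],2))
E
```

```text
-1 tongue z [0.0931 0.0938 0.0947] body 0.09391210781364145
1 tongue z [0.0942 0.3981 0.3981] body 0.09397334196050572
knob -1 114 [ 0.0195 -0.1012] 0.03672746325965123 angle 1.5447530903485511
knob 1 57 [0.0365 0.0926] 0.03232604527626829 angle 2.0876584795542854
bush 0.001495788963928907 -0.0023692443212426717 24.6583
-3.0 [-0.52  1.28 -1.88]
-2.5 [-0.49  1.17 -1.47]
-2.0 [-0.44  1.06 -1.05]
-1.5 [-0.38  0.95 -0.64]
-1.0 [-0.31  0.83 -0.22]
-0.5 [-0.25  0.74  0.21]
0.0 [-0.19  0.65  0.65]
0.5 [-0.12  0.54  1.09]
1.0 [-0.04  0.43  1.52]
1.5 [0.04 0.33 1.97]
2.0 [0.12 0.23 2.41]
2.5 [0.2  0.12 2.85]
3.0 [-0.54  1.34 -2.12]
```

View pics/w9.png

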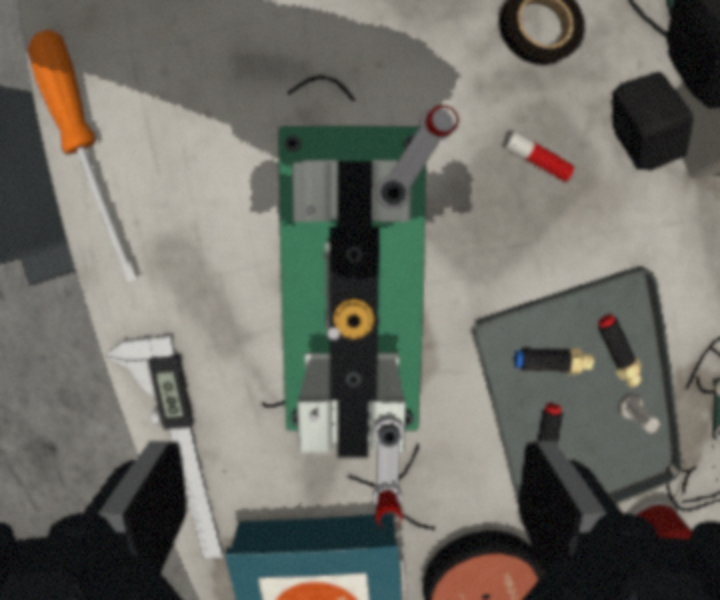

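The bar is seated: its tops read 93.9 mm against 94 mm nominal, and the bush is centred. Knobs are at about (440,120) left and (388,505) right. Next I check clearance near the left knob, then push that keeper shut.

```bash
cat > push.py <<'E'
from h import *
from station import arm
a=1.349;Y=np.array([np.cos(a),np.sin(a)]);X=np.array([Y[1],-Y[0]]);J=np.array([.5249,-.2082])
ZP=.0725
def pose(s,th,dist):
    k=np.array([.0205,s*.0645])+.041*np.array([-np.cos(th),s*np.sin(th)])
    t=-np.array([np.sin(th),s*np.cos(th)])
    q=k-t*dist;yaw=np.arctan2(t[1],t[0])+a-np.pi/2-np.pi/2   # tool x along the push
    yaw=(yaw+np.pi)%(2*np.pi)-np.pi
    if s>0:yaw=min(yaw%(2*np.pi),2.2)
    return J+q[0]*X+q[1]*Y,yaw
def push(s,th0):
    c,y=pose(s,th0,.028)
    arm.move_ptp([*c,.14],tool(y))
    if arm.line_to([*c,ZP],feed=.12,threshold=8):print("hit going down",arm.get_position());return
    n=6
    for th in np.linspace(th0,0,n+1):
        c,y=pose(s,th,.0185)
        hit=arm.line_to([*c,ZP],feed=.05,frame=tool(y),threshold=8)
        f=arm.get_contact_force();print(round(th,2),hit,np.round(f,1),round(arm.get_time_s(),1))
        if hit:break
    return hit
E
python3 - <<'E'
from push import *
np.set_printoptions(precision=3,suppress=True)
c,y=pose(1,2.08,.028);print(c,y)
w=dict(np.load("w2.npz"));Pw=wcloud(w,w["p"],w["r"])[0]
t=dict(np.load("top0.npz"));Pt=cloud(t)
for P,ok in((Pw,w["range_z"]>.05),(Pt,t["range_z"]>.05)):
    Q=P[ok&(P[...,2]>.13)&(P[...,2]<.5)];d=np.hypot(*(Q[:,:2]-c).T);m=(d<.15)&(Q[:,0]>c[0]-.02)&((Q[:,0]>.6));i=np.argsort(d[m])[:3];print(Q[m][i],d[m][i])
for s,t0 in((1,2.08),(-1,1.54)):
    for th in(t0,t0/2,0):
        c,y=pose(s,th,.0185);q=arm.inverse_kinematics([*c,ZP],tool(y));print(s,th,c,y,None if q is None else q[6])
E
```

```text
[ 0.607 -0.138] 0.8397963267948967
[[ 0.696 -0.114  0.185]
 [ 0.696 -0.112  0.187]
 [ 0.696 -0.112  0.185]] [0.092 0.092 0.092]
[[ 0.695 -0.112  0.19 ]
 [ 0.695 -0.11   0.19 ]
 [ 0.695 -0.108  0.186]] [0.092 0.092 0.093]
1 2.08 [ 0.6   -0.132] 0.8397963267948967 1.2294961820487564
1 1.04 [ 0.564 -0.105] 1.8797963267948967 2.1035615351175023
1 0 [ 0.523 -0.123] 2.2 2.4356671709550297
-1 1.54 [ 0.538 -0.32 ] 1.3182036732051037 1.9838527046013679
-1 0.77 [ 0.505 -0.313] 0.5482036732051032 1.3288711630728223
-1 0 [ 0.487 -0.285] -0.22179632679489636 0.6263411816655269
```

Nearest obstacle is 92 mm away, so there is enough room. Pushing the left keeper.

```bash
python3 - <<'E'
from push import *
arm.grab()
push(1,2.08)
p=arm.get_position();print(p)
arm.line_to([p[0]+.01*Y[0],p[1]+.01*Y[1],ZP],feed=.1);arm.line_to([p[0]+.01*Y[0],p[1]+.01*Y[1],.15],feed=.2)
print(arm.get_time_s())
E
```

```text
2.08 False [ 0.6 -0.3  0.2] 27.3
1.73 False [ 0.  -0.6  0.3] 27.8
1.39 False [ 0.4 -0.5 -0.4] 28.3
1.04 False [ 0.4 -0.2 -0. ] 28.8
0.69 False [ 0.2 -0.2  0.4] 29.3
0.35 False [ 0.3 -0.3 -0.5] 29.7
0.0 False [ 0.6  0.8 -0.1] 30.2
[ 0.52262961 -0.12303283  0.07245781]
30.9917
```

```bash
python3 - <<'E'
from push import *
np.set_printoptions(precision=4,suppress=True)
arm.line_to([*J,.16],feed=.3)
push(-1,1.54)
p=arm.get_position();print(p)
q=p[:2]-.01*Y
arm.line_to([*q,ZP],feed=.1);arm.line_to([*q,.16],feed=.2)
arm.move_ptp([*J,.22],tool(a-np.pi/2));arm.dwell(.2)
p,r=arm.get_position(),arm.get_ee_rot();w=arm.get_image("wrist");np.savez("w10.npz",p=p,r=r,**w);cv2.imwrite("pics/w10.png",cv2.resize(w["frame"][20:320,80:440],None,fx=2,fy=2))
P,D,o=wcloud(w,p,r);L=P[...,:2]-J;lx,ly,z=L@X,L@Y,P[...,2]
H,S,V=cv2.split(cv2.cvtColor(w["frame"],cv2.COLOR_BGR2HSV))
red=((H<6)|(H>172))&(S>120)&(V>60)&(z>.1)&(z<.14)&(abs(lx)<.09)&(abs(ly)<.13)
for s in(-1,1):
    k=red&(s*ly>0);q=np.array([np.median(lx[k]),np.median(ly[k])]);d=q-[.0205,s*.0645];print("knob",s,k.sum(),q,np.hypot(*d),"angle",np.arctan2(s*d[1],-d[0]))
print(arm.get_time_s())
E
```

```text
1.54 False [ 1.1  0.1 -0.5] 33.1
1.28 False [0.4 0.4 0. ] 33.5
1.03 False [-0.3 -0.7 -1. ] 34.0
0.77 False [-0.2  0.6 -0.6] 34.4
0.51 False [ 0.6 -0.1  0.3] 34.8
0.26 False [-0.3 -0.3  0.6] 35.2
0.0 False [ 1.2 -4.3 -0.1] 35.6
[ 0.487  -0.2861  0.0728]
knob -1 69 [-0.0202 -0.0601] 0.04091539461504687 angle -0.1075608113354456
knob 1 33 [-0.0154  0.0648] 0.035891778319270685 angle 0.009241369068723833
37.225
```

View pics/w10.png

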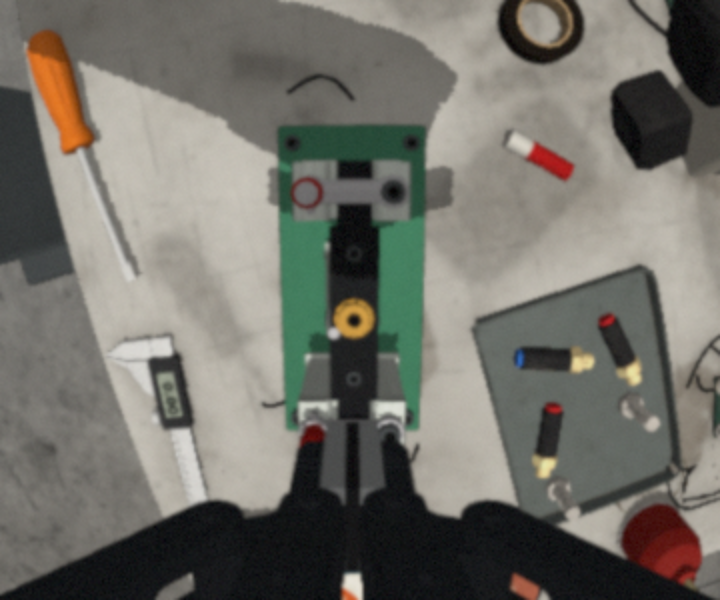

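Both keepers lie straight across the tongues, with knobs at (307,192) and (312,435), and the bush is where it was. The arm is clear, so I'm handing in.

```bash
python3 -c "
from station import arm
print(arm.hand_in(),arm.get_time_s())"
```

```text
the job is handed in; nothing more can be done
the job is handed in; nothing more can be done
```

The bar is seated in both saddles, both keepers are swung shut over its tongues, and I handed the job in after about 37 s; no verdict came back, I did not re-measure the collar, and two empty grasps showed the real fingertips sit about 36 mm behind the stated TCP, so I corrected for that.

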